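# Turn the wreath turntable to its tall pin

## Task

A half-finished wreath sits on the wooden turntable. Take the turntable by the upright grip in its middle and turn it until its flat wooden pointer points at the tall pin in the stand (not at the short one), then let go and leave it there. Do not knock over or shift the little paint jar that stands beside it.

Things in the scene. Friction and masses are not known exactly. Their poses are not given: they have to be found in the camera images.
- wheel_grip (a point): Point on the turntable's vertical axis, 64 mm above the table, inside the dark wooden grip bar: 60 mm long, 16 mm wide, upright from 38 to 76 mm above the table, its length along the pointer. Site x = pointer direction, z up; turns with the wheel. Three walnuts are fixed on the wheel opposite the pointer, 63 mm from the axis, tops 70 mm above the table, clear of the bar's flat sides.
- pointer_tip (a point): Tip of the flat dark wooden pointer on the 190 mm wheel, 95 mm from the axis, 38 mm above the table. It starts between the two pins, 40 to 80 degrees from each. The wheel turns both ways against light friction (0.04 N m) and stays where left; its stops lie over 60 degrees beyond the pins. A card (top at 35 mm) covers the wheel. The round stand is fixed, 260 mm across.
- tall_pin: The tall pale wooden pin: a dowel 12 mm thick and 70 mm high, fixed upright in the stand 115 mm from the axis. Origin at its foot, 14 mm above the table; z up. A short pin, equally thick but only 18 mm high, stands 120 degrees round the stand from it; which is on the left varies. The pointer passes inside both pins without touching.
- jar: White paint jar, 46 mm across and 46 mm high, loose on the table beside the stand. Origin at the centre of its underside, z up. To be left alone.

How it is judged:
By the outcome, as a careful person would: the job done as asked, in the order asked, and still so for the second after the job is handed in, with the robot touching nothing.
It also fails if it takes over 29 s, if anything falls off the work surface, if the arm or the gripper's body presses on something with over 40 N, if the wrist force passes 120 N, or if a joint passes its speed limit or range.

## Robot

A 6-joint arm with a two-finger parallel gripper is mounted at the origin on the work surface; the furniture and walls round the work are solid. World frame = base frame: x ahead of the robot, y to its left, z up, the work surface at z = 0. Lengths are in m, angles in rad, forces in N, time in s.
With the tool pointing down it reaches from about 0.275 to 0.725 m from the base axis. Payload 15.9 kg.
Tool frame: the origin (TCP) lies at the very end of the fingers, on their centre line; the grasp point (between the pads) lies env.grip_depth behind it (env.grip_depth is the distance from the TCP to the grasp point, in m); z points along the fingers, y is the line along which they close (so a half turn about z gives the same grasp; the last joint's range is limited). The gripper opens to 85 mm and grips with 20 to 120 N. Pads are 22 mm wide; open, the fingers measure 114 mm over their backs; the gripper's body (76 mm by 85 mm) begins 54 mm behind the grasp point. The pads swing forward as they close: fully open they stand 13 mm farther back than shut.
Start: joints at [1.321, 0.213, -0.034, 1.323, 0, 1.571], TCP at [0.124, 0.484, 0.231] pointing down, gripper open.
Joint ranges: [-2.98, 2.98], [-0.74, 1.72], [-1.14, 1.35], [-2.1, 2.04], [-1.57, 1.44], [-3.14, 3.14]. Speed limits (rad/s): [1.89, 1.89, 2.39, 2.57, 3.14, 3.14].

## Interface

Orientations are given as a unit quaternion [x, y, z, w].
In Python, from rig import env, imaging gives the robot as it stands.
- The arm moves only by the shell command python3 -m handwheel 'ROWS' [OPENING] [FORCE]. ROWS is a JSON object of lists of equal length, an entry for each row: "translation": the shift along the tool's x, y, z in cm, a list of three; "spin": the turn about the tool's z in degrees. In form: {"translation": [[x, y, z], ...], "spin": [spin, ...]}. A call has 1 to 10 rows; each row shifts and turns the commanded pose from where the row before left it, along the tool's axes as they then stand; what a row does not reach is not made up. A row lasts 1/10 s, in which the tool goes at most 50 mm and 8.59 degrees, less where a joint would pass 70% of its speed; a pose out of reach is approached as far as the arm can. A call is refused whole if a number of a shift passes 5 or a number of a turn 8.59, either way. A call with a gripper value outside its range is refused whole. OPENING is the finger opening in cm, from 0 to 8.54, set as the call begins (- or left out, the last holds). The fingers move at their own pace and stop on an object; FORCE is the grip in N (left out, the last holds). Time passes only in rows, so rows that do not move let the fingers close. It gives the time, the measured TCP pose, the force, the opening and the grip force at its end, in the units of the state.
- env.observe(): the state, without advancing time (a new reading comes with each control period).
- imaging.get_image(name): name is "scene" or "top" or "wrist"; returns a dict with "pixels" (480x640x3 uint8, red, green, blue), "z_map" (480x640 float32, m along the optical axis (not along the pixel's ray), 0 where there is no reading), "intrinsics" (3x3 intrinsics, pixels), "origin" and "orientation" of the camera in the world; the wrist camera has in their place "hand_eye" (4x4, takes a point from camera to tool coordinates, whose origin is the TCP and whose axes are the flange's). Camera axes: x right, y down, z forward; pixel columns grow to the right and rows downward; lengths in m; the calibration is good to about 2 mm. A picture is of the moment at which its call begins: read the wrist's pose just before it.
- env.hand_in(): hands the job in; it is judged then, once.
The state is a dict: "t": time; "q": joint angles; "qd": joint speeds; "effort": joint torques, N m; "ee_pos": TCP position; "eef_rot": TCP orientation; "wrist_force": force on the tool from outside, world axes, zero at the start; "moment": the same for the moment, N m; "grip_width": finger opening in m; "gripper_force": force on a finger pad.
Only numpy, scipy, OpenCV 4.12 (cv2) and the standard library are available. Lean on these libraries where they do the work, as an engineer would, in place of code of your own. Each camera call takes 0.05 s, during which the arm holds its last target. There are 200 camera calls.

## Working session

There is one attempt and no reset: what is moved stays moved. The work goes in short steps, Python scripts to look and compute and a shell command to move; the robot and the scene stay as the last step left them, time stands still between calls to the robot, and variables do not carry over. Pictures are saved under pics/ and viewed, at most 10 in all, crops included, and the job is handed in when it is done.

```bash
mkdir -p pics
cat > h.py <<'E'
import numpy as np, cv2
from rig import env, imaging
from scipy.spatial.transform import Rotation as R
def snap(name,fn):
    s=env.observe(); im=imaging.get_image(name)
    cv2.imwrite('pics/'+fn+'.png',im['pixels'][:,:,::-1]); np.savez(''+fn+'.npz',**{k:v for k,v in im.items()},ee_pos=s['ee_pos'],eef_rot=s['eef_rot'])
    return im,s
def pose(im,s=None):
    if 'hand_eye' in im:
        T=np.eye(4);T[:3,:3]=R.from_quat(s['eef_rot']).as_matrix();T[:3,3]=s['ee_pos'];T=T@np.array(im['hand_eye']);return T[:3,:3],T[:3,3]
    o=np.array(im['orientation']); return (R.from_quat(o).as_matrix() if o.size==4 else o), np.array(im['origin'])
def ray(im,px,z,s=None):
    Rm,t=pose(im,s); px=np.atleast_2d(px).astype(float)
    d=np.c_[px,np.ones(len(px))]@np.linalg.inv(im['intrinsics']).T@Rm.T
    return t+d*((z-t[2])/d[:,2])[:,None]
def cloud(im,s=None):
    Rm,t=pose(im,s); v,u=np.mgrid[:480,:640]
    d=np.stack([u,v,np.ones_like(u)],-1)@np.linalg.inv(im['intrinsics']).T*im['z_map'][...,None]
    return d@Rm.T+t
E
python3 - <<'E'
from h import *
im,s=snap('top','top0'); print(im['origin'],im['orientation'],s['t'],s['eef_rot'],env.grip_depth)
im,s=snap('scene','scene0'); print(im['origin'])
a=[cv2.imread(f'pics/{n}0.png') for n in('top','scene')]
cv2.imwrite('pics/both.png',np.vstack([cv2.resize(x,(400,300)) for x in a]))
E
```

```text
[0.33657154 0.01876949 0.91600019] [ 0.72954134 -0.67516052  0.07314715 -0.08109996] 0.0 [ 1.24597236e-01  9.92207252e-01 -5.42448264e-04 -5.70556085e-05] 0.0187
[ 0.11396941 -0.6114753   0.46408375]
```

View pics/top0.png

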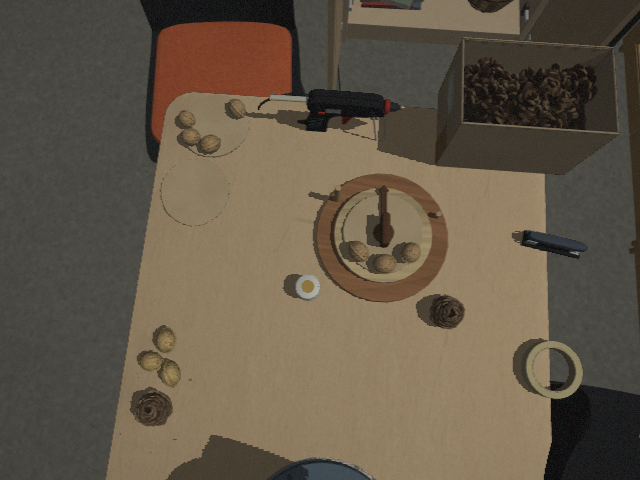

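View pics/scene0.png

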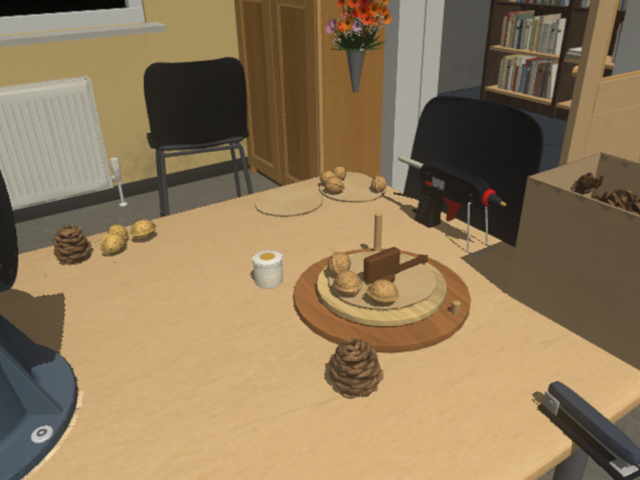

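Top view: the wheel axis is near (383,236) and the pointer tip near (384,187). The tall pin is at about (336,191), left of the pointer and casting a long shadow. The short pin is at (436,214), and the jar at (307,288). The scene view agrees: tall pin at (378,232), short pin at (455,308).

```bash
cat > m.py <<'E'
from h import *
im=dict(np.load('top0.npz')); P=cloud(im); z=P[...,2]
hsv=cv2.cvtColor(im['pixels'],cv2.COLOR_RGB2HSV)
print('axis by card ring guess',ray(im,[383,236],.035))
roi=np.zeros((480,640),bool); roi[170:305,312:452]=1
def stat(m,n):
    p=P[m]; print(n,m.sum(),p.mean(0).round(4) if m.sum() else'', p[:,2].max().round(3) if m.sum() else '');return p
w=roi&(z>.029)&(z<.045); 
c=cv2.minEnclosingCircle(np.argwhere(w)[:,::-1].astype(np.float32)); print('wheel',c, ray(im,c[0],.035))
stand=roi&(z>.009)
q=np.argwhere(stand&(z<.02))[:,::-1].astype(np.float32);c2=cv2.minEnclosingCircle(q);print('stand',c2,ray(im,c2[0],.014))
g=roi&(z>.07); n,l,st,ce=cv2.connectedComponentsWithStats(g.astype(np.uint8))
for i in range(1,n): print(st[i],ce[i].round(1),P[l==i].mean(0).round(4),P[l==i][:,2].max().round(3))
d=roi&(hsv[...,2]<105)&(z>.03)
n,l,st,ce=cv2.connectedComponentsWithStats(d.astype(np.uint8))
for i in range(1,n):
    if st[i][4]>30:
        print('dark',st[i],ce[i].round(1)); 
        m=l==i
        for lo,hi in((.03,.045),(.06,.09)):
            k=m&(z>lo)&(z<hi)
            if k.sum()>10:
                p=P[k][:,:2]; mm=p.mean(0); u,sv,vt=np.linalg.svd(p-mm); print(lo,k.sum(),mm.round(4),np.degrees(np.arctan2(vt[0][1],vt[0][0])).round(1), 'ends',p[np.argmax(p@vt[0])].round(3),p[np.argmin(p@vt[0])].round(3))
for nm,px,zz in(('tall',[336,190],.084),('short',[437,214],.032),('jar',[308,287],.046),('tip',[384,187],.038)): print(nm,ray(im,px,zz).round(4))
E
python3 m.py
```

```text
axis by card ring guess [[ 0.55329064 -0.07665132  0.035     ]]
wheel ((382.0581970214844, 260.2043151855469), 79.6032943725586) [[ 0.50614438 -0.07724045  0.035     ]]
stand ((376.9764709472656, 252.46519470214844), 79.92149353027344) [[ 0.52469545 -0.06890855  0.014     ]]
[392 171   1   1   1] [392. 171.] [0.3366 0.0188 0.916 ] 0.916
[416 172   1   2   2] [416.  172.5] [0.3366 0.0188 0.916 ] 0.916
[336 175   1   1   1] [336. 175.] [0.3366 0.0188 0.916 ] 0.916
[374 175   1   1   1] [374. 175.] [0.3366 0.0188 0.916 ] 0.916
[363 177   1   1   1] [363. 177.] [0.3366 0.0188 0.916 ] 0.916
[370 177   1   1   1] [370. 177.] [0.3366 0.0188 0.916 ] 0.916
[327 179   1   1   1] [327. 179.] [0.3366 0.0188 0.916 ] 0.916
[432 179   1   1   1] [432. 179.] [0.3366 0.0188 0.916 ] 0.916
[377 180   1   1   1] [377. 180.] [0.3366 0.0188 0.916 ] 0.916
[371 182   1   1   1] [371. 182.] [0.3366 0.0188 0.916 ] 0.916
[429 182   1   1   1] [429. 182.] [0.3366 0.0188 0.916 ] 0.916
[335 185   7  10  44] [337.8 188.8] [0.6122 0.0166 0.1198] 0.916
[350 185   1   1   1] [350. 185.] [0.3366 0.0188 0.916 ] 0.916
[
[... 5303 characters left out ...]
5] 88.4 ends [0.623 0.021] [0.623 0.013]
0.06 26 [0.6224 0.017 ] -93.0 ends [0.624 0.012] [0.623 0.022]
dark [344 241  21  21 190] [353.2 249.7]
0.03 37 [ 0.5284 -0.0116] -154.9 ends [ 0.501 -0.03 ] [ 0.536 -0.005]
0.06 72 [ 0.5181 -0.0239] -173.3 ends [ 0.5   -0.037] [ 0.532 -0.028]
dark [366 242  50  32 611] [389.3 257.4]
0.03 271 [ 0.5148 -0.0865] -61.7 ends [ 0.543 -0.121] [ 0.488 -0.05 ]
0.06 138 [ 0.5097 -0.095 ] 118.6 ends [ 0.49  -0.064] [ 0.536 -0.133]
dark [434 296  18   9 112] [444.4 300.9]
0.03 63 [ 0.4395 -0.1926] 117.4 ends [ 0.432 -0.178] [ 0.446 -0.207]
tall [[0.6218 0.0196 0.084 ]]
short [[ 0.6059 -0.1791  0.032 ]]
jar [[0.4433 0.0577 0.046 ]]
tip [[ 0.6509 -0.0733  0.038 ]]
```

```bash
python3 -c "
import cv2
a=cv2.imread('pics/top0.png')[165:310,285:465];cv2.imwrite('pics/crop.png',cv2.resize(a,None,fx=4,fy=4,interpolation=cv2.INTER_CUBIC))"
```

```text
(no output)
```

View pics/crop.png

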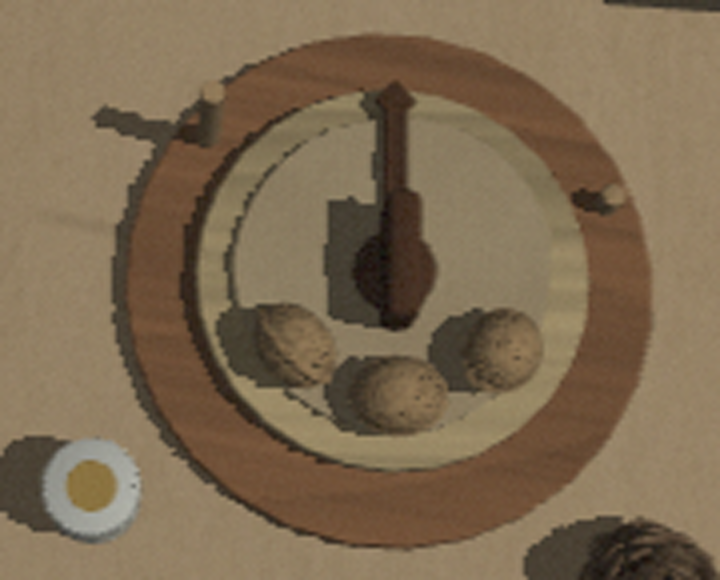

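The crop shows the tall pin top at full-image (337.7,187.5), the short pin top at (438,213.7) and the pointer tip at (384.5,186). The stand circle is centred near (382.4,237.9).

Run:
```python
from h import *
im=dict(np.load('top0.npz'))
c=ray(im,[382.4,237.9],.014)[0];t=ray(im,[337.7,187.5],.084)[0];s=ray(im,[438,213.7],.032)[0];p=ray(im,[384.5,186],.038)[0]
g=np.array([.5579,-.076,.076])
print(c,t,s,p)
for C in (c,g):
    for q in(t,s,p): d=(q-C)[:2];print(np.degrees(np.arctan2(d[1],d[0])).round(1),np.hypot(*d).round(4))
st=env.observe(); M=R.from_quat(st['eef_rot']).as_matrix();print(M.round(3),st['ee_pos'],st['q'])
T=np.array([g[0],g[1],.20]);print('cm tool',M.T@(T-st['ee_pos'])*100)
```

```text
[ 0.55454833 -0.07794746  0.014     ] [0.6268937 0.0168033 0.084    ] [ 0.60664143 -0.18106582  0.032     ] [ 0.65302272 -0.07420293  0.038     ]
52.6 0.1192
-63.2 0.1155
2.2 0.0985
53.4 0.1156
-65.1 0.1158
1.1 0.0951
[[-0.969  0.247 -0.   ]
 [ 0.247  0.969 -0.001]
 [-0.    -0.001 -1.   ]] [0.12353052 0.48417523 0.23086465] [ 1.32100063e+00  2.13297325e-01 -3.50109860e-02  1.32349415e+00
 -1.73453610e-05  1.57080403e+00]
cm tool [-55.93694222 -43.53747158   3.13124127]
```

```bash
python3 -m handwheel '{"translation":[[-1.5,-1.2,0],[-3.2,-2.5,0],[-3.2,-2.5,0],[-3.2,-2.5,0],[-3.2,-2.5,0],[-3.2,-2.5,0],[-3.2,-2.5,0],[-3.2,-2.5,0],[-3.2,-2.5,0],[-3.2,-2.5,0]],"spin":[0,0,0,0,0,0,0,0,0,0]}' 6 60
python3 -m handwheel '{"translation":[[-3.2,-2.5,0],[-3.2,-2.5,0],[-3.2,-2.5,0],[-3.2,-2.5,0],[-3.2,-2.5,0],[-3.2,-2.5,0],[-3.2,-2.5,0],[-2,-1.6,0],[-1,-0.8,0],[0,0,0]],"spin":[0,0,0,0,0,0,0,0,0,0]}'
python3 -m handwheel '{"translation":[[0,0,0],[0,0,0],[0,0,0],[0,0,0]],"spin":[-8,-8,0,0]}'
python3 - <<'E'
from h import *
im,s=snap('wrist','w1'); print(s['t'],s['ee_pos'],s['q'])
M=R.from_quat(s['eef_rot']).as_matrix();print(M.round(3)); print(M.T@(np.array([.557,-.077,.2])-s['ee_pos'])*100)
E
```

```text
t: 1.1
ee_pos: [0.3592, 0.1783, 0.2312]
eef_rot: [0.125, 0.992, -0.0, -0.0]
wrist_force: [-0.4, 0.8, 0.5]
grip_width: 0.0599
gripper_force: 0.0
t: 2.1
ee_pos: [0.5557, -0.0765, 0.2306]
eef_rot: [0.125, 0.992, -0.0, -0.001]
wrist_force: [-0.0, 1.4, -0.4]
grip_width: 0.0597
gripper_force: 0.0
t: 2.5
ee_pos: [0.5551, -0.0748, 0.2315]
eef_rot: [-0.013, 1.0, 0.0, 0.0]
wrist_force: [-0.2, 0.3, -0.4]
grip_width: 0.06
gripper_force: 0.0
2.5 [ 0.55512676 -0.07483836  0.23152388] [-1.34054427e-01  3.39456748e-01  1.34831785e-01  1.36610676e+00
  8.74299256e-05 -1.60145626e-01]
[[-1.    -0.026  0.   ]
 [-0.026  1.     0.   ]
 [-0.     0.    -1.   ]]
[-0.18137597 -0.22121718  3.15238516]
```

View pics/w1.png

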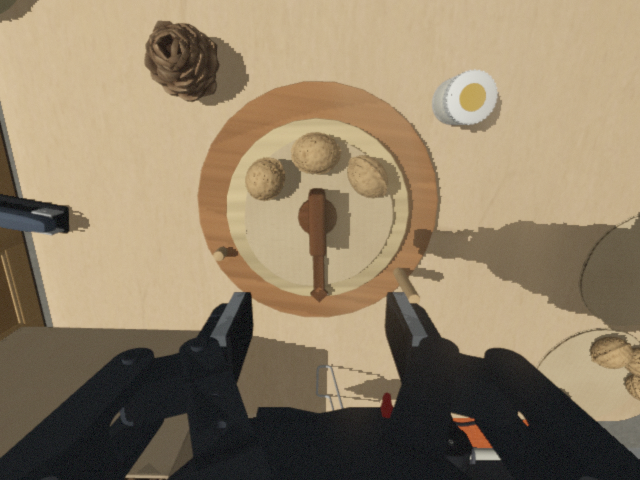

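Wrist view: the bar runs from (316,188) to (318,256), the pointer tip is at (319,299), and the stand circle is centred near (319,199). The tall pin's foot is at about (403,270) and its top at (413,297), and the short pin is at (219,256).

Run:
```python
from h import *
im=dict(np.load('w1.npz'));s=im
P=cloud(im,s);z=P[...,2];hsv=cv2.cvtColor(im['pixels'],cv2.COLOR_RGB2HSV)
roi=np.zeros(z.shape,bool);roi[180:265,300:340]=1
g=roi&(z>.071)&(z<.082)&(hsv[...,2]<130); p=P[g][:,:2];r=cv2.minAreaRect((p*1000).astype(np.float32));print('bar',g.sum(),p.mean(0),r)
u=np.linalg.svd(p-p.mean(0))[2][0];print('bar dir',np.degrees(np.arctan(u[1]/u[0])))
c=ray(im,[319,199],.014,s)[0];tip=ray(im,[319,299],.038,s)[0];sh=ray(im,[219,256],.032,s)[0]
roi[:]=0;roi[265:305,390:425]=1
k=roi&(z>.078)&(z<.095);t=P[k].mean(0);print(k.sum(),c,tip,t,sh)
for C in(c[:2],p.mean(0)):
  for q in(tip,t,sh): d=q[:2]-C;print(np.degrees(np.arctan2(d[1],d[0])).round(1),np.hypot(*d).round(4))
```

```text
bar 1059 [ 0.55788197 -0.07694351] ((559.7628784179688, -77.29228210449219), (59.2681999206543, 15.503523826599121), 1.8150198459625244)
bar dir 2.9305853821098027
109 [ 0.54644293 -0.0754177   0.014     ] [ 0.65211094 -0.07259579  0.038     ] [0.62516595 0.01557917 0.08269284] [ 0.60727057 -0.18044087  0.032     ]
1.5 0.1057
49.1 0.1203
-59.9 0.1214
2.6 0.0943
54.0 0.1144
-64.5 0.1147
```

```bash
python3 -m handwheel '{"translation":[[-0.2,-0.2,1],[0,0,3],[0,0,3],[0,0,3],[0,0,2],[0,0,0],[0,0,0]],"spin":[-1,0,0,0,0,0,0]}'
python3 - <<'E'
from h import *
s=env.observe();M=R.from_quat(s['eef_rot']).as_matrix();print(s['ee_pos'],np.degrees(np.arctan2(M[1,1],M[0,1])),M.T@(np.array([.558,-.077,.048])-s['ee_pos'])*100)
E
```

```text
t: 3.25
ee_pos: [0.5575, -0.0776, 0.1115]
eef_rot: [-0.023, 1.0, 0.0, -0.0]
wrist_force: [-0.0, -0.4, 0.8]
grip_width: 0.0597
gripper_force: 0.0
[ 0.55746474 -0.07762559  0.11148085] 92.65558017372035 [-0.05899496  0.05962025  6.34806442]
```

```bash
python3 -m handwheel '{"translation":[[-0.05,0.05,1.5],[0,0,2],[0,0,1.8],[0,0,1],[0,0,0],[0,0,0]],"spin":[0,0,0,0,0,0]}'
python3 -m handwheel '{"translation":[[0,0,0],[0,0,0],[0,0,0],[0,0,0],[0,0,0],[0,0,0],[0,0,0],[0,0,0]],"spin":[0,0,0,0,0,0,0,0]}' 0 40
```

```text
t: 3.85
ee_pos: [0.5587, -0.0772, 0.0494]
eef_rot: [-0.023, 1.0, -0.0, 0.001]
wrist_force: [-0.1, -0.0, -0.1]
grip_width: 0.06
gripper_force: 0.0
t: 4.65
ee_pos: [0.5584, -0.0764, 0.049]
eef_rot: [-0.024, 1.0, 0.001, 0.0]
wrist_force: [-2.3, 6.5, 8.3]
grip_width: 0.0153
gripper_force: 40.8
```

```bash
python3 -m handwheel '{"translation":[[0,0,0],[0,0,0],[0,0,0],[0,0,0],[0,0,0],[0,0,0],[0,0,0],[0,0,0],[0,0,0],[0,0,0]],"spin":[-3,-6,-6,-6,-6,-6,-6,-5,-3,0]}'
echo; python3 -m handwheel '{"translation":[[0,0,0],[0,0,0],[0,0,0]],"spin":[0,0,0]}'
python3 -m handwheel '{"translation":[[0,0,0],[0,0,0],[0,0,0],[0,0,0],[0,0,0],[0,0,0],[0,0,0],[0,0,0],[0,0,0],[0,0,0]],"spin":[-3,-6,-6,-6,-6,-6,-6,-6,-4,-2.4]}' >/dev/null 2>&1 <<<'' & kill $! ; true
```

```text
t: 5.65
ee_pos: [0.5589, -0.0775, 0.049]
eef_rot: [-0.42, 0.907, -0.001, 0.001]
wrist_force: [2.9, -3.2, 5.6]
grip_width: 0.0158
gripper_force: 40.3

t: 5.95
ee_pos: [0.559, -0.0775, 0.049]
eef_rot: [-0.419, 0.908, -0.001, 0.001]
wrist_force: [3.9, -3.3, 5.8]
grip_width: 0.0154
gripper_force: 40.4
```

That last line was my mistake: I sent an extra move to the background and killed it straight away. I'll check whether any of it ran.

```bash
sleep 2; pgrep -af handwheel
python3 - <<'E'
from h import *
im,s=snap('top','top1');M=R.from_quat(s['eef_rot']).as_matrix();print(s['t'],s['ee_pos'],np.degrees(np.arctan2(M[1,1],M[0,1])),s['wrist_force'])
E
```

```text
5.95 [ 0.55895959 -0.07749068  0.04900474] 139.56152007653776 [ 3.8682496  -3.29502247  5.7715455 ]
```

The stray command never ran: t is still 5.95. The wheel has turned 46.9°, so about 4.5° remains.

```bash
python3 -m handwheel '{"translation":[[0,0,0],[0,0,0],[0,0,0],[0,0,0],[0,0,0]],"spin":[-2.5,-2,0,0,0]}'
python3 -m handwheel '{"translation":[[0,0,0],[0,0,0],[0,0,0],[0,0,0],[0,0,0],[0,0,0]],"spin":[0,0,0,0,0,0]}' 6
python3 -m handwheel '{"translation":[[0,0,-1],[0,0,-2],[0,0,-3],[0,0,-4],[0,0,-4],[0,0,-3],[0,0,-1.5],[0,0,0],[0,0,0]],"spin":[0,0,0,0,0,0,0,0,0]}'
python3 - <<'E'
from h import *
im,s=snap('wrist','w2'); print(s['t'],s['ee_pos'],R.from_quat(s['eef_rot']).as_matrix()[:,1]);
E
```

```text
t: 6.5
ee_pos: [0.559, -0.0776, 0.049]
eef_rot: [-0.454, 0.891, -0.001, 0.001]
wrist_force: [5.0, -4.1, 5.2]
grip_width: 0.0155
gripper_force: 40.5
t: 7.1
ee_pos: [0.558, -0.0771, 0.0483]
eef_rot: [-0.455, 0.89, 0.0, -0.0]
wrist_force: [-0.5, -0.5, -0.1]
grip_width: 0.0598
gripper_force: 0.0
t: 8.0
ee_pos: [0.558, -0.0771, 0.2332]
eef_rot: [-0.455, 0.89, -0.0, 0.0]
wrist_force: [-0.1, 0.6, -0.3]
grip_width: 0.0598
gripper_force: 0.0
8.0 [ 0.55798944 -0.07710563  0.23320002] [-8.10927703e-01  5.85146347e-01 -1.17462336e-04]
```

View pics/w2.png

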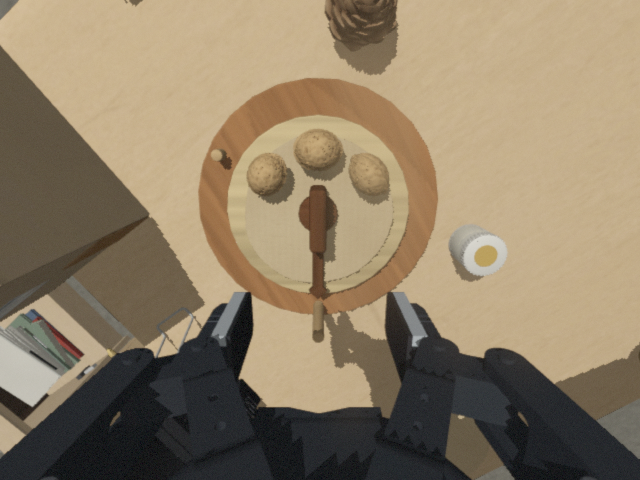

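The pointer tip at (318,295) now lines up with the tall pin, whose foot is near (318,303) and top near (319,338). Next I'll measure the remaining angle.

Run:
```python
from h import *
im=dict(np.load('w2.npz'));s=im
P=cloud(im,s);z=P[...,2];hsv=cv2.cvtColor(im['pixels'],cv2.COLOR_RGB2HSV)
def ang(q,C): d=q[:2]-C;return np.degrees(np.arctan2(d[1],d[0])).round(2),np.hypot(*d).round(4)
roi=np.zeros(z.shape,bool);roi[175:265,300:340]=1
g=roi&(z>.071)&(z<.082)&(hsv[...,2]<130);p=P[g][:,:2];r=cv2.minAreaRect((p*1000).astype(np.float32));C=np.array(r[0])/1000
roi[:]=0;roi[290:345,305:333]=1
k=roi&(z>.045)&(z<.095);t=P[k].mean(0)
kt=roi&(z>.078)&(z<.095);
roi[:]=0;roi[255:298,305:333]=1
pp=roi&(z>.033)&(z<.043)&(hsv[...,2]<115);q=P[pp];u=np.linalg.svd(q[:,:2]-q[:,:2].mean(0))[2][0]
print(r,C,k.sum(),pp.sum());print('pin',ang(t,C),ang(P[kt].mean(0),C));print('pointer mean',ang(q.mean(0),C),'dir',np.degrees(np.arctan(u[1]/u[0])))
im,s=snap('top','top2')
P=cloud(im);z=P[...,2]
a=np.zeros(z.shape,bool);a[180:200,328:346]=1;k=a&(z>.078)&(z<.095);print('top pin',k.sum(),ang(P[k].mean(0),C))
hs=cv2.cvtColor(im['pixels'],cv2.COLOR_RGB2HSV);
for f in('top0','top2'):
    j=np.load(f+'.npz')['pixels'][270:303,292:324].astype(int);m=(j.min(2)>120)&(j.max(2)-j.min(2)<40);print('jar',m.sum(),np.argwhere(m).mean(0))
```

```text
((559.7970581054688, -77.19377899169922), (58.37977981567383, 15.60225772857666), 53.726131439208984) [ 0.55979706 -0.07719378] 314 505
pin (np.float64(54.24), np.float64(0.1122)) (np.float64(54.21), np.float64(0.1141))
pointer mean (np.float64(54.67), np.float64(0.0675)) dir 51.35152069010764
top pin 36 (np.float64(54.79), np.float64(0.1148))
jar 325 [16.34153846 15.97846154]
jar 329 [16.57142857 14.61702128]
```

View pics/top2.png

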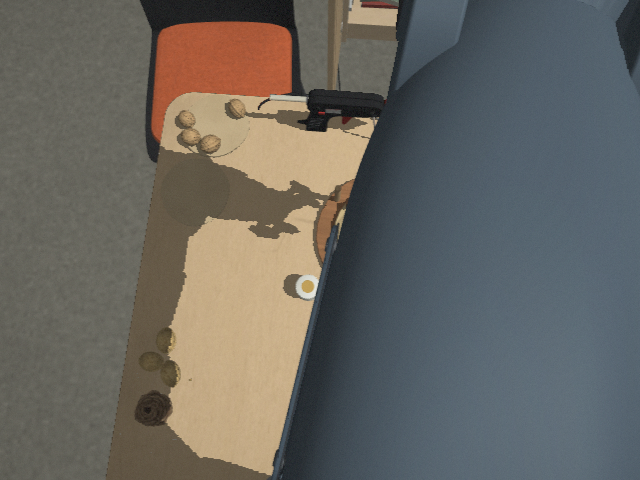

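The pointer is at about 54.3° and the tall pin at about 54.3°, so they agree. The top view shows the jar upright at (307,287), where it started. The gripper is open and clear of everything.

```bash
python3 -c "
from rig import env
print(env.hand_in())"
```

```text
the job is handed in; nothing more can be done
None
```

The turntable's pointer now points at the tall pin, agreeing within about 1° in the camera measurements; the grip is released, the jar is where it started, and the job was handed in just after 8 s on the robot's clock.

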